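# Right the toppled bearing stand and hold the arbor through its two bushings

### The arm

A 6-joint arm with a two-finger parallel gripper is mounted at the origin on a cart in front of the work surface, level with it; the furniture and walls round the work are solid. World frame = base frame: x ahead of the robot, y to its left, z up, the work surface at z = 0. Lengths are in m, angles in rad, forces in N, time in s.
With the tool pointing down it reaches from about 0.25 to 0.775 m from the base axis. Payload 4 kg.
Tool frame: the origin (TCP) lies midway between the tips of the shut fingers; the grasp point (between the pads) lies 19 mm behind it; z points along the fingers, y is the line along which they close (so a half turn about z gives the same grasp; the last joint's range is limited). The gripper opens to 94 mm and grips with 3 to 60 N. Pads are 16 mm wide; open, the fingers measure 119 mm over their backs; the gripper's body (75 mm by 177 mm) begins 78 mm behind the grasp point.
Start: joints at [1.194, 0.087, 1.371, -0, 1.684, -0.103], TCP at [0.149, 0.53, 0.206] pointing down, gripper open.
Joint ranges: [-3.1, 3.1], [-0.76, 2.03], [0.27, 2.55], [-1.08, 4.22], [0.17, 2.65], [-2.57, 2.57]. Speed limits (rad/s): [2.79, 2.79, 3.14, 3.14, 3.14, 3.14].

### API

Orientations are given as [roll, pitch, yaw] about the fixed x, y, z axes, in that order (R = Rz(yaw) Ry(pitch) Rx(roll)).
In Python, from bench import robot gives the robot as it stands.
- The arm moves only by the tool servo_tool, never from a script. Its argument "moves" is a list of rows, each a list of 5 numbers: the shift along the tool's x, y, z in units of 25 mm (1.0 is 25 mm), then the turn about the tool's z in units of 6 degrees (1.0 is 6 degrees), then the closure, from 0 (fully open) to 1 (shut). In form: [[dx, dy, dz, yaw, gripper], ...]. A call has 1 to 10 rows; each row is the pose to reach, as a shift and turn from the pose commanded when the call began, along the tool's axes at that moment; what a row does not reach only later rows make up. A row lasts 1/12 s, in which the tool goes at most 41.7 mm and 7.16 degrees, less where a joint would pass 70% of its speed; a pose out of reach is approached as far as the arm can. A call with a gripper value outside its range is refused whole. The fingers move at their own pace and stop on an object; the grip force is fixed at half the most. Time passes only in rows, so rows that repeat a pose let the fingers close. It gives the time, the measured TCP pose, the force, the opening and the grip force at its end, in the units of the state.
- robot.get_obs(): the state, without advancing time (a new reading comes with each control period).
- robot.snapshot(name): name is "side" or "top" or "wrist"; returns a dict with "image" (400x640x3 uint8, blue, green, red), "fx", "fy", "cx", "cy" (pixels), "eye" and "orientation" of the camera in the world; the wrist camera has in their place "T_tool_cam" (4x4, takes a point from camera to tool coordinates, whose origin is the TCP and whose axes are the flange's). Camera axes: x right, y down, z forward; pixel columns grow to the right and rows downward; lengths in m; the calibration is good to about 2 mm. A picture is of the moment at which its call begins: read the wrist's pose just before it. There is no depth.
- robot.close_job(): hands the job in; it is judged then, once.
The state is a dict: "time": time; "joint_positions": joint angles; "qvel": joint speeds; "joint_torque": joint torques, N m; "tool_pos": TCP position; "ee_rot": TCP orientation; "wrist_force": force on the tool from outside, world axes, zero at the start; "wrist_torque": the same for the moment, N m; "width": finger opening in m; "finger_force": force on a finger pad.
Only numpy, scipy, OpenCV 4.12 (cv2) and the standard library are available. Lean on these libraries where they do the work, as an engineer would, in place of code of your own. Each camera call takes 0.05 s, during which the arm holds its last target. There are 200 camera calls.

### The job

The small blue bearing stand of our polishing demo has been knocked over: stand it up on its dark base again and let go of it. Then take the arbor (steel shaft with a black handle) out of its grey rest by the handle and thread the shaft through both brass bushings of the stand, from either end, until its tip sticks out well past the far bushing while the handle stays clear of the near one. Finish holding it there by the handle, without leaning on the bushings, so that I can slip a wheel on its end; leave the stand standing and the bottle, tin and jar alone.

Things in the scene. Friction and masses are not known exactly. Their poses are not given: they have to be found in the camera images.
- stand: Loose bearing stand, about 0.7 kg, mostly in its dark steel base, 64 (x) by 110 (y) by 16 mm. Origin: centre of the base's underside; z: up through the stand; y: along the axis of both bushings. Starts toppled flat on its +x side, z level and pointing roughly away from the robot, y roughly to the left. Turned to within about 45 degrees of upright it falls upright by itself.
- tab (a point): Point in the orange lifting tab on the stand's top: stand frame (0, 0, 124 mm). The tab is 36 (x) by 14 thick (y), from z 104 to 139; grip it across its thickness. Below it a blue bridge 64 (x) by 104 (y), z 94 to 104, on two blue cheeks 44 (x) by 12 thick (y), outer faces at y +46 and -46; open between them.
- bush_l (a point): Centre of the wide mouth of the bushing at the stand's +y end: stand frame (0, +52, 54 mm). The bushing has a flared brass mouth standing 6 mm out of the cheek, 24 wide inside at its rim, 33 outside, narrowing to a straight bore of 16 mm through the cheek; the arbor has 2 mm play all round in the bore.
- bush_r (a point): The same at the stand's -y end: stand frame (0, -52, 54 mm). Both bores lie on one line, the rims of their mouths 104 mm apart.
- arbor: Loose straight rod, about 0.08 kg: steel shaft 12 mm in diameter from the origin (the shoulder) to x +165, its last 12 mm tapering to a blunt point 5 wide; round black handle with red rings, 18 in diameter, from the origin to x -60. x: towards the tip. Starts level in the grey rest, axis 40 mm up, tip roughly to the robot's right; lift it straight up.
- arbor_tip (a point): centre of the free end of the arbor's shaft (arbor frame +165, 0, 0 mm)
- arbor_grip (a point): middle of the black handle (arbor frame -30, 0, 0 mm); when the arbor is held here its tip sags 2 to 3 mm
- rest: Fixed grey rest; origin under its centre, x along the arbor towards its tip. Base plate 150 by 50 by 8 mm; two forks, 10 thick, 34 wide, 47 high, at x -30 and +60, with open-topped slots 16 wide in which the shaft lies. The shoulder lies at x -50, the handle sticks out freely from x -50 to -110.
- oil_bottle: loose drip bottle with a red cap, 41 diameter, 113 tall, origin under its centre; leave alone
- tin: loose round white and blue tin, 64 diameter, 24 tall, origin under its centre; leave alone
- bur_jar: loose small clear jar with a white lid, 42 diameter, 49 tall, origin under its centre; leave alone

How it is judged:
On the way, in this order (a step that is already met when the one before it is completed fails the run):
1. the stand is upright on its base and let go (angle between stand's own z axis and vertical below 0.06 rad and height (world z) of stand below 0.005 m and linear speed of stand below 0.02 m/s and contact force between each of the arm, the fingers and stand below 0.2 N), for 0.3 s.
2. the tip of the arbor has passed the first bushing and is between the cheeks (angle between the x axis of arbor and the y axis of stand, either way round below 0.12 rad and y of arbor_tip in the frame of stand between -0.034 and 0.034 m and x of arbor_tip in the frame of stand between -0.009 and 0.009 m and z of arbor_tip in the frame of stand between 0.045 and 0.063 m), for 0.05 s.
At the end, for the whole second after the job is handed in: Stand upright on its base (under 0.06 rad), at rest, clear of the fingers; shaft through both bushings (within 0.09 rad), tip 10 mm or more past the far mouth, shoulder 5 mm or more short of the near one; fingers hold the arbor by its handle (over 4 N), at rest, pressing the stand under 10 N (angle between stand's own z axis and vertical below 0.06 rad and height (world z) of stand below 0.005 m and linear speed of each of stand, arbor below 0.02 m/s and angle between the x axis of arbor and the y axis of stand, either way round below 0.09 rad and x of arbor_tip in the frame of stand between -0.01 and 0.01 m and z of arbor_tip in the frame of stand between 0.044 and 0.064 m and ((y of arbor_tip in the frame of stand below -0.062 m and y of arbor in the frame of stand above 0.057 m) or (y of arbor_tip in the frame of stand above 0.062 m and y of arbor in the frame of stand below -0.057 m)) and contact force between the fingers and arbor above 4 N and contact force between the fingers and stand below 0.2 N and contact force between arbor and stand below 10 N and contact force between arbor and rest below 0.1 N and x of the grasp point in the frame of arbor below 0 m); the arm keeps its last pose, push and grip.
It fails at once if the oil bottle is moved more than 30 mm (distance of oil_bottle from where it was at the start of the episode above 0.03 m).
It fails at once if the tin is moved more than 30 mm (distance of tin from where it was at the start of the episode above 0.03 m).
It fails at once if the jar is moved more than 30 mm (distance of bur_jar from where it was at the start of the episode above 0.03 m).
It also fails if it takes over 61 s, if anything falls off the work surface, if the arm or the gripper's body presses on something with over 40 N, if the wrist force passes 120 N, or if a joint passes its speed limit or range.

## Working session

There is one attempt and no reset: what is moved stays moved. The work goes in short steps, Python scripts to look and compute and a tool call to move; the robot and the scene stay as the last step left them, time stands still between calls to the robot, and variables do not carry over. Pictures are saved under pics/ and viewed, at most 10 in all, crops included, and the job is handed in when it is done.

Besides the shell and the picture viewer there is one more tool, called after ">>>" by a JSON object that holds its "name" and its "arguments", one argument or row to a line. servo_tool: Moves the arm, as the interface text tells. Its arguments: {"type":"object","properties":{"moves":{"type":"array"}},"required":["moves"]}

```bash
ls; mkdir -p pics; cat > h.py <<'E'
import numpy as np,cv2,json
from scipy.spatial.transform import Rotation as R
from bench import robot
def snap(n,f):
    o=robot.get_obs(); s=robot.snapshot(n); cv2.imwrite('pics/'+f+'.png',s['image'])
    d={k:np.array(v).tolist() for k,v in s.items() if k!='image'}; d['tp']=list(map(float,o['tool_pos'])); d['tr']=list(map(float,o['ee_rot'])); json.dump(d,open('pics/'+f+'.json','w')); return d
E
python3 - <<'E'
from h import *
for n in('side','top'): print(snap(n,n+'0'))
o=robot.get_obs();print(o)
a=cv2.imread('pics/top0.png');b=cv2.imread('pics/side0.png')
E
```

```text
pics
{'fx': 396.6283951998518, 'fy': 396.6283951998518, 'cx': 317.63492945817086, 'cy': 188.37250562800958, 'eye': [0.4862522128538398, 1.017085681379326, 0.5268925133974043], 'orientation': [-1.9888220184670793, 0.0003004274123539208, -3.0833190176835368], 'tp': [0.14853578368706566, 0.5290022064009624, 0.20434071528360354], 'tr': [-3.1394752055476856, -0.00016619289859653996, 2.8678309774806836]}
{'fx': 439.03547898051863, 'fy': 439.03547898051863, 'cx': 315.97566882112784, 'cy': 191.82773641670192, 'eye': [0.3332397438700398, -0.014034580746642211, 1.3008842772312235], 'orientation': [-2.975577590024706, -0.0046115632005661045, -1.5945035782476316], 'tp': [0.148530418513021, 0.5290240247587672, 0.20435227748518486], 'tr': [-3.1395046574079744, -0.00018685628881009997, 2.867820971762248]}
{'time': 0.1, 'joint_positions': array([ 1.19390902e+00,  8.78827522e-02,  1.37208031e+00, -8.64812218e-06,
        1.68361100e+00, -1.03096748e-01]), 'qvel': array([-7.57796952e-05, -2.30416040e-03, -2.99047240e-03,  7.64289851e-04,
       -9.43943066e-04,  2.60463737e-04]), 'joint_torque': array([ 2.20286347e-03, -3.41254520e+01, -3.03299367e+01,  7.20092375e-02,
        3.04704043e-02, -9.12262726e-05]), 'tool_pos': array([0.14853399, 0.5290523 , 0.2044319 ]), 'ee_rot': array([-3.13962088e+00, -1.95365558e-04,  2.86780093e+00]), 'wrist_force': array([ 0.45763836, -0.33181163,  0.23037768]), 'wrist_torque': array([ 0.02165046, -0.01209234, -0.05943921]), 'finger_force': 0.0, 'width': 0.09445217958702096}
```

View pics/top0.png

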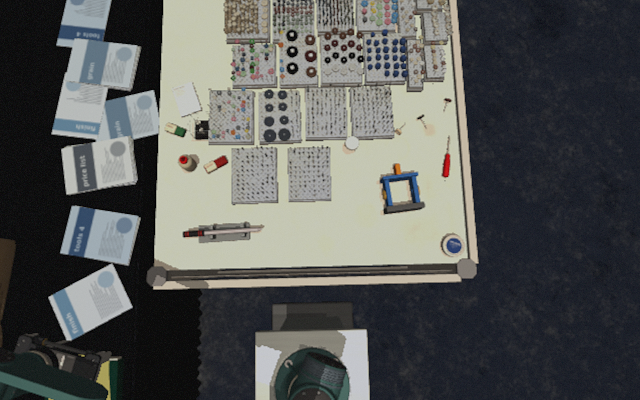

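View pics/side0.png

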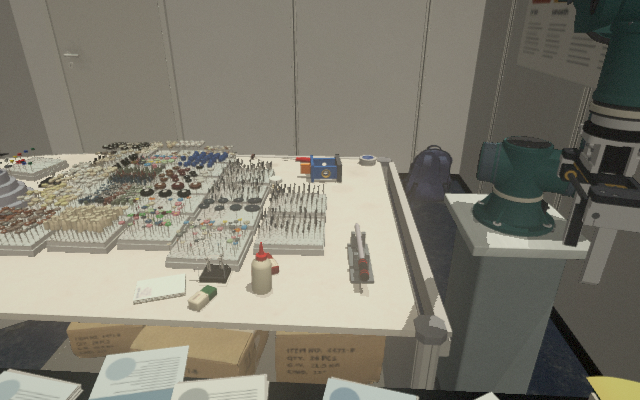

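The top view shows the toppled stand at about (402,188), with its tab at (397,170), and the rest with the arbor at (225,232), handle to the left. The tin is at (452,245), the jar at (352,143) and the bottle at (188,163). I'll enlarge these.

```bash
python3 - <<'E'
import cv2,numpy as np
a=cv2.imread('pics/top0.png');b=cv2.imread('pics/side0.png')
def crop(im,x,y,w,h,s,):
    c=cv2.resize(im[y:y+h,x:x+w],None,fx=s,fy=s,interpolation=cv2.INTER_CUBIC)
    for i in range(0,w,10): cv2.line(c,(i*s,0),(i*s,6),(0,0,255),1); cv2.putText(c,str(x+i),(i*s,16),0,.35,(255,0,255))
    for i in range(0,h,10): cv2.line(c,(0,i*s),(6,i*s),(0,0,255),1); cv2.putText(c,str(y+i),(8,i*s+4),0,.35,(255,0,255))
    return c
M=np.zeros((600,800,3),np.uint8)
def put(c,x,y): M[y:y+c.shape[0],x:x+c.shape[1]]=c[:600-y,:800-x]
put(crop(a,372,158,60,60,6),0,0)
put(crop(a,175,212,100,38,4),400,0)
put(crop(b,290,145,60,45,6),0,365)
put(crop(b,335,215,50,80,5),400,160)
cv2.imwrite('pics/m0.png',M)
E
```

```text
(no output)
```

View pics/m0.png

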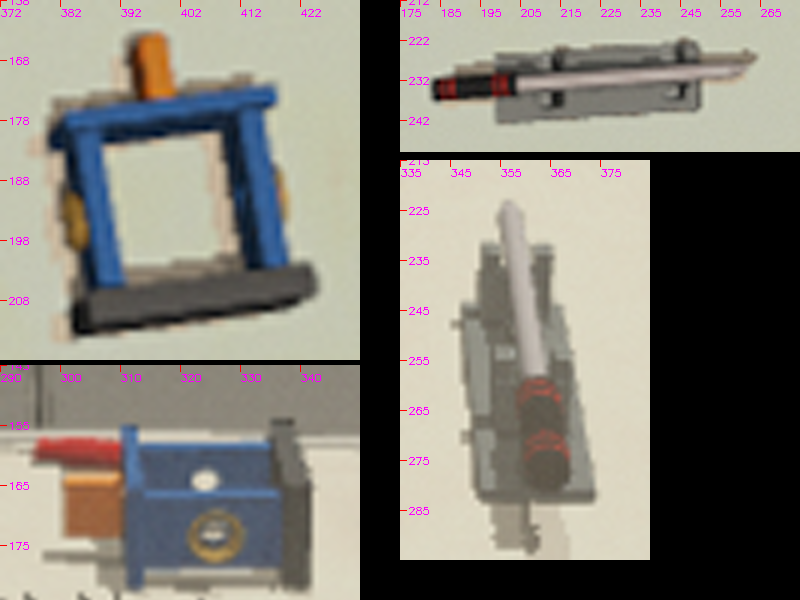

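The enlarged crops give these pixels:

| Point | Top | Side |
|---|---|---|
| Tab, top face centre | (398.5,169) | |
| Tab, +y face | | (305.3,169) |
| Left bushing | (384.3,194.7) | (326.2,173.3) |
| Handle end | (183,234.5) | (364.6,279) |
| Shoulder | (203.7,232.5) | (362.4,259) |
| Tip | (261.5,230) | (356.6,223.6) |

```bash
cat >> h.py <<'E'
def cam(d):
    if 'eye' in d: return np.array(d['eye']),R.from_euler('xyz',d['orientation']).as_matrix()
    T=np.eye(4);T[:3,:3]=R.from_euler('xyz',d['tr']).as_matrix();T[:3,3]=d['tp'];T=T@np.array(d['T_tool_cam']);return T[:3,3],T[:3,:3]
def ray(f,p):
    d=json.load(open('pics/'+f+'.json'));e,M=cam(d);v=M@[(p[0]-d['cx'])/d['fx'],(p[1]-d['cy'])/d['fy'],1];return e,v/np.linalg.norm(v)
def atz(f,p,z): e,v=ray(f,p);return e+v*(z-e[2])/v[2]
def tri(*fp):
    A=0;b=0;rs=[ray(*q) for q in fp]
    for e,v in rs: P=np.eye(3)-np.outer(v,v);A=A+P;b=b+P@e
    x=np.linalg.solve(A,b);return x,[np.linalg.norm(np.cross(x-e,v))*1e3 for e,v in rs]
E
python3 - <<'E'
from h import *
np.set_printoptions(precision=4,suppress=True)
for n,a,b,z in [('tab far +y top corner',(396,164),(300.3,164.8),.05),('tab bridge +y top corner',(398,174.2),(310.3,164.8),.05),
 ('bush_l',(384.3,194.7),(326.2,173.3),.032),('handle end',(183,234.5),(364.6,279),.04),('shoulder',(203.7,232.5),(362.4,259),.04),('tip',(261.5,230),(356.6,223.6),.04)]:
    print(n,tri(('top0',a),('side0',b)),atz('top0',a,z)[:2],atz('side0',b,z)[:2])
print('tab top face c',atz('top0',(398.5,169),.05))
for n,p,z in [('base near L top',(384.5,213),.064),('base near R',(424.5,206),.064),('bridge L far',(381.5,177.3),.064),('bridge R far',(417.5,172),.064)]: print(n,atz('top0',p,z))
for n,p,z in [('tin',(452,244),.024),('jar',(352,143),.049),('bottle',(187,160),.113)]: print(n,atz('top0',p,z))
E
```

```text
tab far +y top corner (array([ 0.6208, -0.2614,  0.0455]), [np.float64(0.08643573016922453), np.float64(0.08643573016927866)]) [ 0.6197 -0.2605] [ 0.6197 -0.2495]
tab bridge +y top corner (array([ 0.5884, -0.2657,  0.045 ]), [np.float64(1.7820629095177396), np.float64(1.7820629095178866)]) [ 0.5892 -0.2647] [ 0.5855 -0.2514]
bush_l (array([ 0.5313, -0.2249,  0.0308]), [np.float64(1.3928649897838576), np.float64(1.3928649897840204)]) [ 0.5325 -0.2248] [ 0.5298 -0.2214]
handle end (array([0.4299, 0.3592, 0.0375]), [np.float64(0.457613212126772), np.float64(0.4576132121268475)]) [0.4293 0.3585] [0.4307 0.3625]
shoulder (array([0.4328, 0.2984, 0.0442]), [np.float64(0.4514127889366068), np.float64(0.4514127889365275)]) [0.4336 0.2994] [0.4319 0.2922]
tip (array([0.4382, 0.134 , 0.039 ]), [np.float64(1.2080050335573267), np.float64(1.208005033557309)]) [0.4369 0.134 ] [0.4395 0.1355]
tab top face c [ 0.6046 -0.267   0.05  ]
base near L top [ 0.475  -0.2175  0.064 ]
base near R [ 0.4924 -0.3323  0.064 ]
bridge L far [ 0.5783 -0.214   0.064 ]
bridge R far [ 0.5915 -0.3185  0.064 ]
tin [ 0.3848 -0.4151  0.024 ]
jar [ 0.6862 -0.1344  0.049 ]
bottle [0.6298 0.3312 0.113 ]
```

Triangulated heights match the text: bushing at 31 mm, arbor at about 40 mm. The stand's y axis is at about 98° and the tab grasp is near (0.612, -0.266). Next, a helper to work out moves, and the approach.

```bash
cat >> h.py <<'E'
def go(x,y,z,yaw=None):
    o=robot.get_obs();M=R.from_euler('xyz',o['ee_rot']).as_matrix();d=M.T@(np.array([x,y,z])-o['tool_pos'])/.025
    h=np.degrees(np.arctan2(M[1,0],M[0,0])); t=0 if yaw is None else -((yaw-h+180)%360-180)/6
    print('units',np.round(d,2),'turn',round(t,2),'| tcp',np.round(o['tool_pos'],4),'yaw',round(h,1),'j',np.round(o['joint_positions'],2),'w',round(o['width'],4),'f',np.round(o['wrist_force'],1),round(float(o['finger_force']),1),'t',round(o['time'],2))
E
python3 -c "
from h import *
go(.612,-.266,.12,188)"
```

```text
units [-26.45 -25.6    3.42] turn -3.95 | tcp [0.1485 0.5291 0.2044] yaw 164.3 j [ 1.19  0.09  1.37 -0.    1.68 -0.1 ] w 0.0945 f [ 0.5 -0.3  0.2] 0.0 t 0.1
```

>>> {"name": "servo_tool", "arguments": {
  "moves": [
    [-1.3, -1.3, 0, -0.4, 0],
    [-2.6, -2.6, 0, -0.8, 0],
    [-3.9, -3.9, 0, -1.2, 0],
    [-5.2, -5.2, 0, -1.6, 0],
    [-6.5, -6.5, 0, -2.0, 0],
    [-7.8, -7.8, 0, -2.4, 0],
    [-9.1, -9.1, 0, -2.8, 0],
    [-10.4, -10.4, 0, -3.2, 0],
    [-11.7, -11.7, 0, -3.6, 0],
    [-13, -13, 0, -4.0, 0]
  ]
}}

```text
time: 0.93
tool_pos: [0.3529, 0.1643, 0.2053]
ee_rot: [3.141, 0.0, -2.994]
wrist_force: [0.9, 0.1, 0.3]
width: 0.0941
finger_force: 0.0
```

```bash
python3 -c "
from h import *
go(.612,-.266,.12,188)"
```

```text
units [ -7.72 -18.55   3.41] turn 0.08 | tcp [0.3529 0.1643 0.2053] yaw -171.5 j [ 0.29 -0.28  1.71  0.    1.71 -1.43] w 0.0941 f [0.9 0.1 0.3] 0.0 t 0.93
```

>>> {"name": "servo_tool", "arguments": {
  "moves": [
    [-0.6, -1.5, 0, 0, 0],
    [-1.2, -3, 0, 0, 0],
    [-1.9, -4.5, 0, 0, 0],
    [-2.5, -6, 0, 0, 0],
    [-3.2, -7.5, 0, 0, 0],
    [-3.9, -9, 0, 0, 0],
    [-4.6, -10.5, 0.5, 0, 0],
    [-5.2, -12, 1, 0, 0],
    [-5.8, -13.5, 1.5, 0, 0],
    [-6.3, -15, 2, 0, 0]
  ]
}}

```text
time: 1.77
tool_pos: [0.5623, -0.1816, 0.155]
ee_rot: [3.141, -0.0, -2.997]
wrist_force: [0.0, 0.3, 0.5]
width: 0.0938
finger_force: 0.0
```

>>> {"name": "servo_tool", "arguments": {
  "moves": [
    [-0.4, -1, 0.5, 0, 0],
    [-0.6, -1.5, 1, 0, 0],
    [-0.7, -2, 1.4, 0, 0],
    [-0.7, -2, 1.4, 0, 0],
    [-0.7, -2, 1.4, 0, 0]
  ]
}}

```text
time: 2.18
tool_pos: [0.5854, -0.2264, 0.12]
ee_rot: [3.139, -0.002, -2.997]
wrist_force: [0.8, 1.2, 0.1]
width: 0.0943
finger_force: 0.0
```

```bash
python3 -c "
from h import *
go(.612,-.266,.12,188)
snap('wrist','w1')
print(json.load(open('pics/w1.json'))['T_tool_cam'])"
```

```text
units [-0.82 -1.72 -0.  ] turn 0.05 | tcp [ 0.5854 -0.2264  0.12  ] yaw -171.7 j [-0.46  0.29  1.3   0.    1.55 -2.18] w 0.0943 f [0.8 1.2 0.1] 0.0 t 2.18
[[-0.00031983598370397833, -0.9617854658741966, -0.2738039724658817, 0.07904338113491693], [0.9999996371863865, -9.144148395496772e-05, -0.000846915314372502, -0.0005654477980712169], [0.000789513798634735, -0.2738041440000658, 0.9617851461716137, -0.1797289239670731], [0.0, 0.0, 0.0, 1.0]]
```

View pics/w1.png

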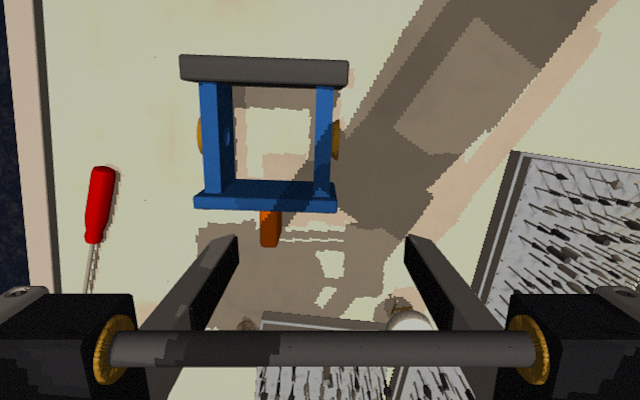

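The wrist view shows the stand nearly aligned: base edge from (180,55) to (348,62), bridge bottom edge from (195,207) to (337,212), tab end at about (270,247), and the fingers' row below. Computing from these.

```bash
python3 - <<'E'
from h import *
np.set_printoptions(precision=4,suppress=True)
P=lambda p,z:atz('w1',p,z)
a,b=P((180,55),.064),P((348,62),.064);c,d=P((195,195),.064),P((337,199),.064)
for p,q in((a,b),(c,d)): print(p,q,np.linalg.norm(p-q),np.degrees(np.arctan2(*(q-p)[1::-1])))
print('tab end',P((261,246),.05),P((279,246),.05),P((270,229),.05),'bush',P((199,137),.032),P((337,140),.032))
print(tri(('w1',(280,247)),('top0',(396,164))),tri(('w1',(337,140)),('top0',(384.3,194.7))))
img=cv2.imread('pics/w1.png');print([tuple(img[230,x]) for x in range(256,286,3)])
E
```

```text
[ 0.4911 -0.3318  0.064 ] [ 0.4798 -0.2249  0.064 ] 0.10750142774244316 96.0533930358318
[ 0.5826 -0.3182  0.064 ] [ 0.571  -0.2176  0.064 ] 0.10122152125626038 96.57378141999838
tab end [ 0.6213 -0.2696  0.05  ] [ 0.6193 -0.2556  0.05  ] [ 0.6061 -0.2641  0.05  ] bush [ 0.5458 -0.328   0.032 ] [ 0.5328 -0.2222  0.032 ]
(array([ 0.6152, -0.2558,  0.0639]), [np.float64(2.308092484257962), np.float64(2.3080924842579593)]) (array([ 0.5314, -0.223 ,  0.0424]), [np.float64(0.47385799073941526), np.float64(0.4738579907393326)])
[(np.uint8(91), np.uint8(108), np.uint8(123)), (np.uint8(82), np.uint8(99), np.uint8(115)), (np.uint8(0), np.uint8(42), np.uint8(102)), (np.uint8(0), np.uint8(44), np.uint8(106)), (np.uint8(0), np.uint8(45), np.uint8(106)), (np.uint8(0), np.uint8(42), np.uint8(104)), (np.uint8(0), np.uint8(41), np.uint8(100)), (np.uint8(0), np.uint8(27), np.uint8(70)), (np.uint8(0), np.uint8(25), np.uint8(61)), (np.uint8(96), np.uint8(114), np.uint8(128))]
```

```bash
python3 -c "
from h import *
go(.611,-.266,.019,186.7)"
```

```text
units [-0.76 -1.73  4.09] turn 0.27 | tcp [ 0.5859 -0.2261  0.1214] yaw -171.7 j [-0.46  0.29  1.3   0.    1.55 -2.18] w 0.0942 f [ 0.2  0.5 -0.2] 0.0 t 2.23
```

>>> {"name": "servo_tool", "arguments": {
  "moves": [
    [-0.4, -0.9, 0, 0.3, 0],
    [-0.8, -1.7, 0, 0.3, 0],
    [-0.8, -1.7, 0, 0.3, 0],
    [-0.8, -1.7, 1, 0.3, 0],
    [-0.8, -1.7, 2, 0.3, 0],
    [-0.8, -1.7, 3, 0.3, 0],
    [-0.8, -1.7, 3, 0.3, 0],
    [-0.8, -1.7, 3, 0.3, 0]
  ]
}}

```text
time: 2.9
tool_pos: [0.6112, -0.2642, 0.0459]
ee_rot: [3.14, -0.002, -3.027]
wrist_force: [0.2, -0.3, 1.2]
width: 0.094
finger_force: 0.0
```

```bash
python3 -c "
from h import *
go(.611,-.266,.019,186.7)"
```

```text
units [ 0.01 -0.07  1.07] turn -0.02 | tcp [ 0.6112 -0.2642  0.0459] yaw -173.4 j [-0.49  0.42  1.29  0.    1.44 -2.18] w 0.094 f [ 0.2 -0.3  1.2] 0.0 t 2.9
```

>>> {"name": "servo_tool", "arguments": {
  "moves": [
    [0, -0.05, 0.6, 0, 0],
    [0, -0.05, 1.07, 0, 0],
    [0, -0.05, 1.07, 0, 0.5],
    [0, -0.05, 1.07, 0, 1],
    [0, -0.05, 1.07, 0, 1],
    [0, -0.05, 1.07, 0, 1],
    [0, -0.05, 1.07, 0, 1],
    [0, -0.05, 1.07, 0, 1],
    [0, -0.05, 1.07, 0, 1],
    [0, -0.05, 1.07, 0, 1]
  ]
}}

```text
time: 3.73
tool_pos: [0.6124, -0.2673, 0.0197]
ee_rot: [-3.142, 0.0, -3.028]
wrist_force: [-0.2, -0.2, -0.2]
width: 0.0442
finger_force: 0.0
```

```bash
python3 -c "
from h import *
go(.611,-.266,.019,186.7)"
```

```text
units [0.05 0.06 0.03] turn -0.03 | tcp [ 0.6124 -0.2673  0.0197] yaw -173.5 j [-0.5   0.44  1.31  0.    1.39 -2.18] w 0.0442 f [-0.2 -0.2 -0.2] 0.0 t 3.73
```

>>> {"name": "servo_tool", "arguments": {
  "moves": [
    [0, 0, 0, 0, 1],
    [0, 0, 0, 0, 1],
    [0, 0, 0, 0, 1],
    [0, 0, 0, 0, 1],
    [0, 0, 0, 0, 1],
    [0, 0, 0, 0, 1],
    [0, 0, 0, 0, 1]
  ]
}}

```text
time: 4.32
tool_pos: [0.6122, -0.2666, 0.0194]
ee_rot: [3.14, -0.0, -3.028]
wrist_force: [-0.8, 3.3, 0.4]
width: 0.0143
finger_force: 30.0
```

Tab gripped, with a width of 14.3 mm and a force of 30 N. Now I raise it along the arc about the base edge.

>>> {"name": "servo_tool", "arguments": {
  "moves": [
    [0.19, 0, -0.55, 0, 1],
    [0.43, 0, -1.05, 0, 1],
    [0.72, 0, -1.55, 0, 1],
    [1.06, 0, -2.0, 0, 1],
    [1.44, 0, -2.4, 0, 1],
    [1.87, 0, -2.75, 0, 1],
    [2.32, 0, -3.05, 0, 1],
    [2.81, 0, -3.3, 0, 1],
    [3.33, 0, -3.55, 0, 1],
    [3.86, 0, -3.7, 0, 1]
  ]
}}

```text
time: 5.15
tool_pos: [0.5153, -0.2785, 0.113]
ee_rot: [-3.141, 0.001, -3.028]
wrist_force: [-0.4, -0.2, -7.5]
width: 0.0138
finger_force: 30.0
```

```bash
python3 -c "
from h import *
go(.612,-.266,.019,186.7)
snap('side','s2');a=cv2.imread('pics/s2.png')
cv2.imwrite('pics/s2c.png',cv2.resize(a[100:210,260:400],None,fx=4,fy=4))"
```

```text
units [-3.89  0.06  3.77] turn -0.03 | tcp [ 0.5153 -0.2785  0.113 ] yaw -173.5 j [-0.59  0.2   1.43  0.    1.51 -2.28] w 0.0138 f [-0.4 -0.2 -7.5] 30.0 t 5.15
```

View pics/s2c.png

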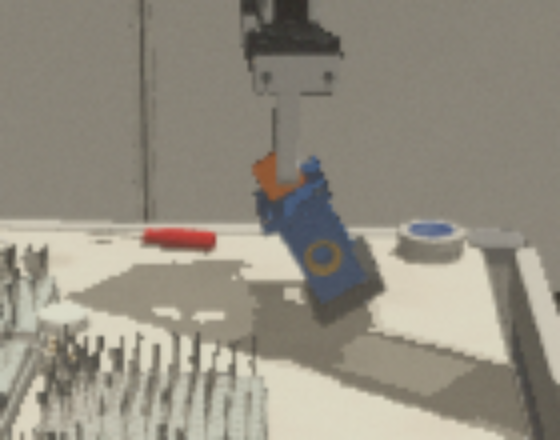

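The crop shows the stand tilted about 30° from upright, hanging or pivoting in the pads with its base edge at about the table. I continue the arc.

>>> {"name": "servo_tool", "arguments": {
  "moves": [
    [0.4, 0, -0.05, 0, 1],
    [0.85, 0, -0.1, 0, 1],
    [1.35, 0, -0.1, 0, 1],
    [1.8, 0, -0.05, 0, 1],
    [2.2, 0, 0.0, 0, 1],
    [2.5, 0, 0.07, 0, 1],
    [2.75, 0, 0.12, 0, 1],
    [2.75, 0, 0.14, 0, 1],
    [2.75, 0, 0.16, 0, 1]
  ]
}}

```text
time: 5.95
tool_pos: [0.4467, -0.2867, 0.1097]
ee_rot: [-3.14, -0.002, -3.029]
wrist_force: [-5.2, 1.9, 11.7]
width: 0.0139
finger_force: 30.0
```

```bash
python3 -c "
from h import *
go(.612,-.266,.108,186.7)
snap('side','s3');a=cv2.imread('pics/s3.png')
snap('wrist','w3');b=cv2.imread('pics/w3.png')
a=cv2.resize(a[110:210,270:400],None,fx=4,fy=4)
b=cv2.resize(b,(640,400))[:, :]
M=np.zeros((600,800,3),np.uint8);M[:300,:520]=a[:300];M[300:,:480]=cv2.resize(b,(480,300));cv2.imwrite('pics/s3c.png',M)"
```

```text
units [-6.66  0.08  0.06] turn -0.04 | tcp [ 0.4467 -0.2867  0.1097] yaw -173.5 j [-0.68  0.08  1.57 -0.    1.49 -2.36] w 0.0139 f [-5.2  1.9 11.7] 30.0 t 5.95
```

View pics/s3c.png

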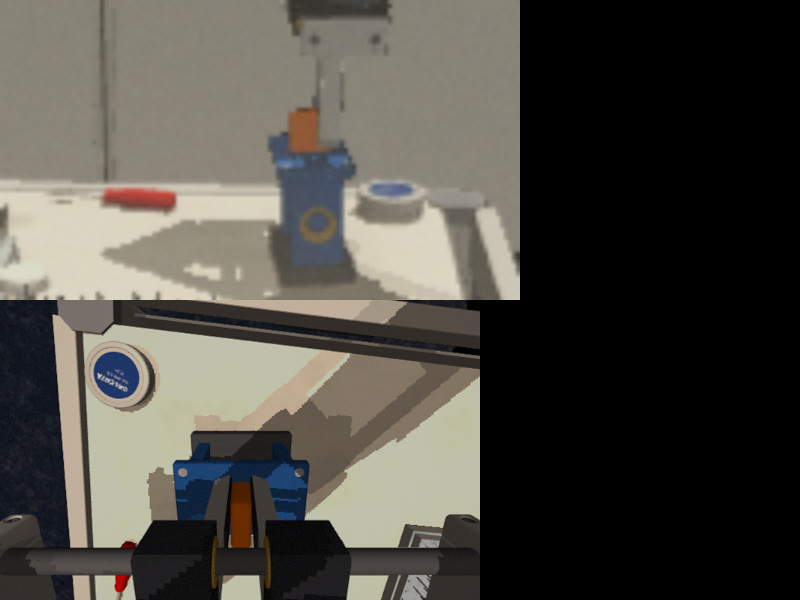

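Both views show the stand upright at the table with the fingers still on the tab. I open, then rise.

>>> {"name": "servo_tool", "arguments": {
  "moves": [
    [0, 0, -0.05, 0, 1],
    [0, 0, -0.05, 0, 0.5],
    [0, 0, -0.05, 0, 0.5],
    [0, 0, -0.05, 0, 0.5],
    [0, 0, -0.05, 0, 0.3],
    [0, 0, -0.05, 0, 0.3],
    [0, 0, -0.6, 0, 0],
    [0, 0, -1.8, 0, 0],
    [0, 0, -3.2, 0, 0],
    [0, 0, -4.2, 0, 0]
  ]
}}

```text
time: 6.88
tool_pos: [0.4484, -0.2861, 0.2152]
ee_rot: [-3.141, 0.001, -3.028]
wrist_force: [0.5, -0.6, 1.1]
width: 0.07
finger_force: 0.0
```

```bash
python3 -c "
from h import *
go(.431,.329,.15,92)
snap('wrist','w4')
snap('top','t4');snap('side','s4')"
```

```text
units [-2.1  24.53  2.59] turn 15.75 | tcp [ 0.4484 -0.2861  0.2152] yaw -173.5 j [-0.67  0.04  1.4   0.    1.7  -2.36] w 0.07 f [ 0.5 -0.6  1.1] 0.0 t 6.88
```

View pics/w4.png

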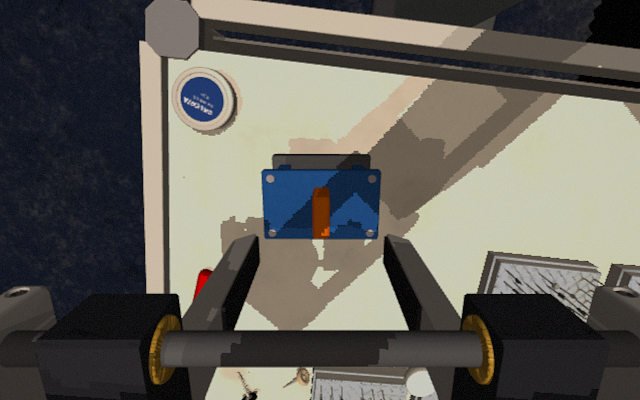

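The stand is upright. Its bridge top face has corners at about (262,169), (380,169), (381,239) and (263,239), with the tab in the middle.

```bash
python3 - <<'E'
from h import *
np.set_printoptions(precision=4,suppress=True)
c=[atz('w4',p,.104) for p in((262,169),(380,169),(381,239),(263,239))]
print(*c); print('sizes',[np.linalg.norm(c[i]-c[(i+1)%4]) for i in range(4)],'ang y',[np.degrees(np.arctan2(*(q-p)[1::-1])) for p,q in((c[0],c[1]),(c[3],c[2]))],'centre',sum(c)/4)
a=cv2.imread('pics/t4.png');b=cv2.imread('pics/s4.png')
M=np.zeros((600,800,3),np.uint8);A=cv2.resize(a[175:230,365:430],None,fx=6,fy=6);B=cv2.resize(b[140:190,315:365],None,fx=8,fy=8)
M[:A.shape[0],:A.shape[1]]=A;M[:400,400:]=B
cv2.imwrite('pics/m4.png',M)
E
```

```text
[ 0.4304 -0.3402  0.104 ] [ 0.4188 -0.2393  0.104 ] [ 0.4827 -0.228   0.104 ] [ 0.495 -0.335  0.104]
sizes [np.float64(0.1015664695016878), np.float64(0.06485847627120513), np.float64(0.10769738204259802), np.float64(0.0648178980636309)] ang y [np.float64(96.52419165231258), np.float64(96.54734780983165)] centre [ 0.4567 -0.2856  0.104 ]
```

View pics/m4.png

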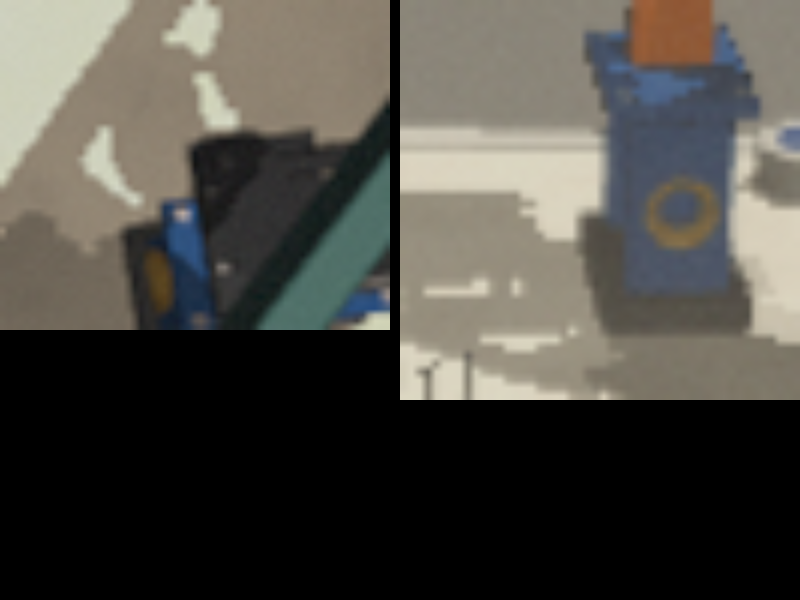

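>>> {"name": "servo_tool", "arguments": {
  "moves": [
    [0, 1.5, 0, 1, 0],
    [0, 3, 0, 2, 0],
    [0, 4.5, 0, 3, 0],
    [0, 6, 0, 4, 0],
    [-0.2, 7.5, 0, 5, 0],
    [-0.5, 9, 0, 6, 0],
    [-0.8, 10.5, 0, 7, 0],
    [-1, 12, 0, 8, 0],
    [-1.2, 13.5, 0, 9, 0],
    [-1.4, 15, 0, 10, 0]
  ]
}}

```text
time: 7.87
tool_pos: [0.4391, 0.0833, 0.2108]
ee_rot: [-3.139, -0.002, 2.221]
wrist_force: [1.8, -0.4, -0.5]
width: 0.094
finger_force: 0.0
```

>>> {"name": "servo_tool", "arguments": {
  "moves": [
    [0, 0, 0, 0, 0]
  ]
}}

```text
time: 7.95
tool_pos: [0.4389, 0.0869, 0.2107]
ee_rot: [-3.14, -0.005, 2.23]
wrist_force: [-0.7, -0.7, -0.7]
width: 0.0939
finger_force: 0.0
```

```bash
python3 -c "
from h import *
go(.4315,.329,.12,92)
print(tri(('s4',(350.25,166.6)),('s4',(350.25,166.6))) if 0 else '', atz('s4',(350.25,166.6),.054))"
```

```text
units [7.82 5.7  3.66] turn 5.96 | tcp [0.4389 0.0869 0.2107] yaw 127.8 j [ 0.07 -0.14  1.58  0.    1.7  -0.59] w 0.0939 f [-0.7 -0.7 -0.7] 0.0 t 7.95
 [ 0.44975544 -0.23137776  0.054     ]
```

>>> {"name": "servo_tool", "arguments": {
  "moves": [
    [1.1, 0.8, 0, 0.8, 0],
    [2.2, 1.6, 0, 1.6, 0],
    [3.3, 2.4, 0, 2.4, 0],
    [4.4, 3.2, 0, 3.2, 0],
    [5.5, 4, 0.3, 4, 0],
    [6.6, 4.8, 1, 5, 0],
    [7.6, 5.5, 2, 6, 0],
    [7.8, 5.7, 3, 6, 0],
    [7.8, 5.7, 3.2, 6, 0],
    [7.8, 5.7, 3.2, 6, 0]
  ]
}}

```text
time: 8.78
tool_pos: [0.4325, 0.3212, 0.1287]
ee_rot: [-3.134, 0.005, 1.599]
wrist_force: [0.3, 0.3, 0.4]
width: 0.0941
finger_force: 0.0
```

```bash
python3 -c "
from h import *
go(.4315,.329,.021,92)
snap('wrist','w5')"
```

```text
units [0.33 0.   4.31] turn -0.06 | tcp [0.4325 0.3212 0.1287] yaw 91.6 j [ 0.53  0.1   1.51 -0.    1.54  0.51] w 0.0941 f [0.3 0.3 0.4] 0.0 t 8.78
```

View pics/w5.png

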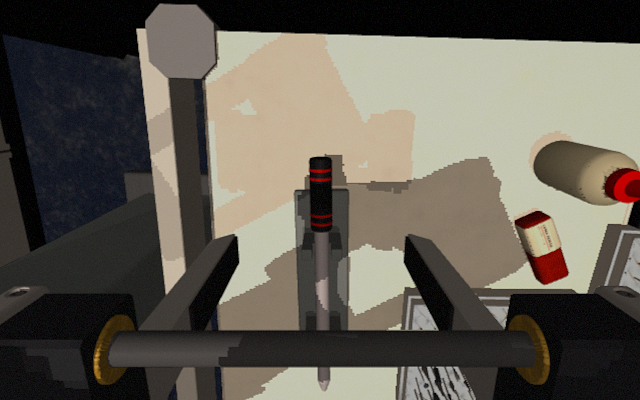

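The wrist view shows the handle from (320,158) to (321,231) and the tip at (324,388). The bottle is well to the right.

```bash
python3 - <<'E'
from h import *
np.set_printoptions(precision=4,suppress=True)
h,s,t=[atz('w5',p,.04) for p in((320,157),(321,231),(324,389))]
print(h,s,t,np.linalg.norm(s-t),np.linalg.norm(h-s),np.degrees(np.arctan2(*(t-h)[1::-1])),np.degrees(np.arctan2(*(t-s)[1::-1])))
print(tri(('w5',(321,231)),('top0',(203.7,232.5))),tri(('w5',(321,231)),('side0',(362.4,259))))
go(.4315,.329,.021,92)
E
```

```text
[0.4308 0.3588 0.04  ] [0.4334 0.2967 0.04  ] [0.4409 0.1331 0.04  ] 0.1638252160122039 0.062189276895744015 -87.44906868044372 -87.36835757684686
(array([0.4333, 0.2984, 0.0443]), [np.float64(0.0384255149013073), np.float64(0.03842551490109313)]) (array([0.4329, 0.2984, 0.0442]), [np.float64(0.4898757783609331), np.float64(0.4898757783607517)])
units [ 0.31 -0.07  4.41] turn -0.07 | tcp [0.4339 0.3215 0.1313] yaw 91.6 j [ 0.53  0.09  1.51 -0.    1.54  0.51] w 0.0936 f [1.3 0.5 0.2] 0.0 t 8.83
```

>>> {"name": "servo_tool", "arguments": {
  "moves": [
    [0.25, -0.07, 0.5, -0.15, 0],
    [0.25, -0.07, 1.2, -0.15, 0],
    [0.25, -0.07, 2.2, -0.15, 0],
    [0.25, -0.07, 3.2, -0.15, 0],
    [0.25, -0.07, 4, -0.15, 0.2],
    [0.25, -0.07, 4.3, -0.15, 0.4],
    [0.25, -0.07, 4.3, -0.15, 0.4],
    [0.25, -0.07, 4.3, -0.15, 0.4]
  ]
}}

```text
time: 9.5
tool_pos: [0.4336, 0.3292, 0.0267]
ee_rot: [3.14, -0.001, 1.613]
wrist_force: [-0.3, 0.4, 0.9]
width: 0.0711
finger_force: 0.0
```

```bash
python3 -c "
from h import *
go(.4321,.3277,.021,92.6)"
```

```text
units [-0.06 -0.06  0.23] turn -0.03 | tcp [0.4336 0.3292 0.0267] yaw 92.4 j [0.55 0.18 1.63 0.   1.33 0.5 ] w 0.0711 f [-0.3  0.4  0.9] 0.0 t 9.5
```

>>> {"name": "servo_tool", "arguments": {
  "moves": [
    [-0.05, -0.05, 0.2, 0, 0.6],
    [-0.05, -0.05, 0.2, 0, 1],
    [-0.05, -0.05, 0.2, 0, 1],
    [-0.05, -0.05, 0.2, 0, 1],
    [-0.05, -0.05, 0.2, 0, 1],
    [-0.05, -0.05, 0.2, 0, 1],
    [-0.05, -0.05, 0.2, 0, 1],
    [-0.05, -0.05, 0.2, 0, 1],
    [-0.05, -0.05, 0.2, 0, 1],
    [-0.05, -0.05, 0.2, 0, 1]
  ]
}}

```text
time: 10.33
tool_pos: [0.4316, 0.3279, 0.0206]
ee_rot: [3.141, -0.0, 1.614]
wrist_force: [0.8, -0.4, 0.6]
width: 0.0172
finger_force: 30.0
```

>>> {"name": "servo_tool", "arguments": {
  "moves": [
    [0, 0, 0, 0, 1],
    [0, 0, 0, 0, 1],
    [0, 0, 0, 0, 1]
  ]
}}

```text
time: 10.58
tool_pos: [0.4315, 0.3279, 0.0206]
ee_rot: [3.141, -0.0, 1.613]
wrist_force: [-0.4, -0.1, 0.3]
width: 0.0169
finger_force: 30.0
```

```bash
python3 -c "
from h import *
go(.4321,.3277,.021,92.6)"
```

```text
units [-0.01  0.02 -0.02] turn -0.03 | tcp [0.4315 0.3279 0.0206] yaw 92.4 j [0.55 0.18 1.64 0.   1.32 0.5 ] w 0.0169 f [-0.4 -0.1  0.3] 30.0 t 10.58
```

Handle gripped. I lift straight up.

>>> {"name": "servo_tool", "arguments": {
  "moves": [
    [0, 0, -0.3, 0, 1],
    [0, 0, -0.8, 0, 1],
    [0, 0, -1.4, 0, 1],
    [0, 0, -2, 0, 1],
    [0, 0, -2.7, 0, 1],
    [0, 0, -3.4, 0, 1],
    [0, 0, -4, 0, 1],
    [0, 0, -4, 0, 1],
    [0, 0, -4, 0, 1]
  ]
}}

```text
time: 11.33
tool_pos: [0.432, 0.3282, 0.1215]
ee_rot: [3.14, -0.001, 1.614]
wrist_force: [0.1, -0.1, -1.1]
width: 0.0174
finger_force: 30.0
```

```bash
python3 -c "
from h import *
go(.4239,.0025,.1206,96.3)"
```

```text
units [-13.    -0.88   0.02] turn -0.64 | tcp [0.432  0.3282 0.1215] yaw 92.4 j [0.55 0.1  1.52 0.   1.52 0.5 ] w 0.0174 f [ 0.1 -0.1 -1.1] 30.0 t 11.33
```

>>> {"name": "servo_tool", "arguments": {
  "moves": [
    [-0.7, 0, 0, -0.1, 1],
    [-2, -0.1, 0, -0.2, 1],
    [-3.4, -0.2, 0, -0.3, 1],
    [-4.8, -0.3, 0, -0.4, 1],
    [-6.2, -0.4, 0, -0.5, 1],
    [-7.6, -0.5, 0, -0.6, 1],
    [-9, -0.6, 0, -0.64, 1],
    [-10.4, -0.7, 0, -0.64, 1],
    [-11.8, -0.8, 0, -0.64, 1],
    [-12.5, -0.85, 0, -0.64, 1]
  ]
}}

```text
time: 12.17
tool_pos: [0.4221, 0.0117, 0.1188]
ee_rot: [-3.138, 0.001, 1.678]
wrist_force: [0.7, 0.3, -0.8]
width: 0.0175
finger_force: 30.0
```

>>> {"name": "servo_tool", "arguments": {
  "moves": [
    [-0.5, 0, 0.8, 0, 1],
    [-0.5, 0, 1.8, 0, 1],
    [-0.5, 0, 2.8, 0, 1],
    [-0.5, 0, 3.3, 0, 1],
    [-0.5, 0, 3.3, 0, 1],
    [-0.5, 0, 3.3, 0, 1]
  ]
}}

```text
time: 12.67
tool_pos: [0.4234, 0.0025, 0.0363]
ee_rot: [-3.138, -0.001, 1.68]
wrist_force: [0.3, 0.4, -0.8]
width: 0.0172
finger_force: 30.0
```

```bash
python3 -c "
from h import *
go(.4239,.0025,.0367,96.3)
for n in('wrist','side','top'): snap(n,n[0]+'6')
w=cv2.imread('pics/w6.png');b=cv2.imread('pics/s6.png');a=cv2.imread('pics/t6.png')
def crop(im,x,y,w,h,s):
    c=cv2.resize(im[y:y+h,x:x+w],None,fx=s,fy=s,interpolation=cv2.INTER_CUBIC)
    for i in range(0,w,10): cv2.putText(c,str(x+i),(i*s,12),0,.33,(255,0,255));cv2.line(c,(i*s,0),(i*s,4),(0,0,255))
    for i in range(0,h,10): cv2.putText(c,str(y+i),(8,i*s+4),0,.33,(255,0,255));cv2.line(c,(0,i*s),(6,i*s),(0,0,255))
    return c
M=np.zeros((600,800,3),np.uint8)
def put(c,x,y): c=c[:600-y,:800-x];M[y:y+c.shape[0],x:x+c.shape[1]]=c
put(crop(a,305,175,125,45,4),0,0)
put(crop(b,310,145,60,75,5),505,0)
put(cv2.resize(w,(640,400)),0,200);put(crop(b,310,140,65,75,5)[:,:],470,225)if 0 else None
cv2.imwrite('pics/m6.png',M)"
```

```text
units [-0.    0.02 -0.02] turn -0.0 | tcp [0.4234 0.0025 0.0363] yaw 96.3 j [-0.13 -0.09  1.9   0.    1.34 -0.24] w 0.0172 f [ 0.3  0.4 -0.8] 30.0 t 12.67
```

View pics/m6.png

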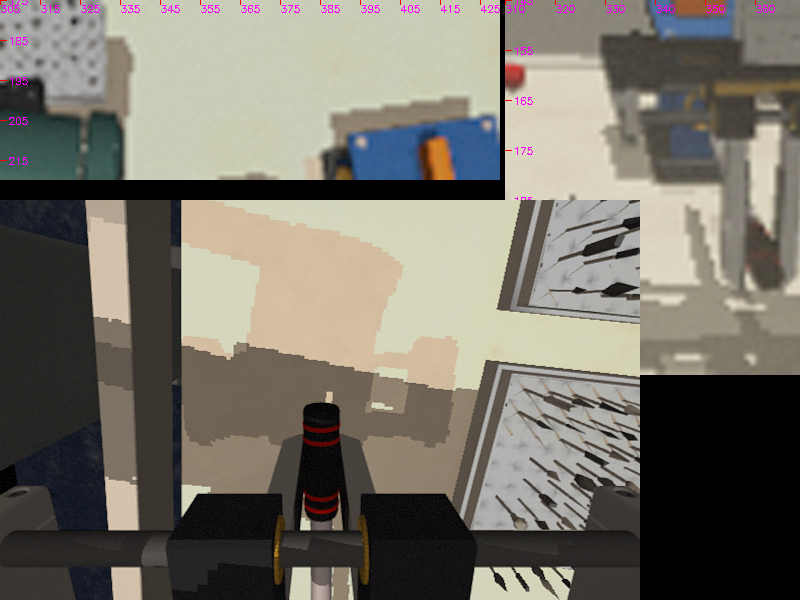

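No more pictures to view, so from here I use image code on saved frames. The last one shows the handle well seated between the pads, the shaft running down the image, and the bridge at right in the top crop.

```bash
cat >> h.py <<'E'
def proj(f,X):
    d=json.load(open('pics/'+f+'.json'));e,M=cam(d);c=M.T@(np.array(X)-e);return np.array([d['cx']+d['fx']*c[0]/c[2],d['cy']+d['fy']*c[1]/c[2]])
E
python3 - <<'E'
from h import *
np.set_printoptions(precision=4,suppress=True,linewidth=220)
im=cv2.imread('pics/t6.png');hsv=cv2.cvtColor(im,cv2.COLOR_BGR2HSV)
m=cv2.inRange(hsv,(100,120,60),(125,255,255));m[:, :370]=0;m[:150]=0;m[260:]=0;m[:,435:]=0
c=max(cv2.findContours(m,0,1)[0],key=cv2.contourArea);r=cv2.minAreaRect(c);print('blue',r,[atz('t6',p,.104)[:2] for p in cv2.boxPoints(r)])
u=np.array([-.1132,.9936,0]);C=np.array([.4567,-.2856,0])
print('pred corners',[proj('t6',C+[0,0,.104]+sy*.052*u+sx*.032*np.array([u[1],-u[0],0])).round(1) for sx in(-1,1) for sy in(-1,1)])
g=C+.29*u
tip=g-.195*u+[0,0,.053];sh=g-.03*u+[0,0,.055];print('tip px',proj('t6',tip),'shoulder',proj('t6',sh),'grip',proj('t6',g+[0,0,.055]))
x0,y0=map(int,proj('t6',tip));gr=cv2.cvtColor(im,cv2.COLOR_BGR2GRAY)
print('cols from',x0-30,'rows from',y0-9);print(gr[y0-9:y0+10,x0-30:x0+9])
print('side tip',proj('s6',tip),'side shoulder',proj('s6',sh),'side bush',proj('s6',C+.052*u+[0,0,.054]))
E
```

```text
blue ((411.40997314453125, 217.36996459960938), (22.910261154174805, 37.476661682128906), 81.8698959350586) [array([ 0.4819, -0.23  ]), array([ 0.4942, -0.3331]), array([ 0.4316, -0.3378]), array([ 0.4195, -0.2356])]
pred corners [array([432.7, 226.3]), array([395.2, 231.5]), array([428.5, 203.3]), array([391.3, 208.4])]
tip px [375.1874 223.7968] shoulder [317.8284 231.6515] grip [307.3375 233.0977]
cols from 345 rows from 214
[[202 201 201 202 200 201 201 201 202 200 201 200 200 202 202 199 201 202 201 199 201 201 203 199 201 199 201 201 201 200 203 201 201 201 202 202 196 193 195]
 [200 202 202 202 201 201 201 201 201 201 201 202 199 201 200 201 199 201 200 202 201 200 200 202 201 202 199 200 203 202 201 201 201 202 201 197 189 185 189]
 [203 202 201 202 202 203 200 201 202 202 201 202 201 201 200 201 200 199 198 200 201 200 201 202 201 200 202 201 200 199 199 201 201 200 199 200 192 189 189]
 [201 202 200 203 201 201 201 201 201 201 201 202 201 201 200 201 201 200 200 201 203 203 202 204 206 203 203 203 201 201 200 199 201 201 201 203 195 187 188]
 [202 200 203 203 201 202 201 20
[... 1746 characters left out ...]
 174 176 185 190 189 190 188 192 199 198 198 198 198 199 202 202 201 202 202 201 201 201 201 200 202 201 202 200 201 202 202 195]
 [169 174 183 190 187 193 197 200 198 199 197 197 199 198 200 203 203 201 202 201 202 203 201 200 200 203 200 201 201 201 202 202 201 200 201 200 201 202 194]
 [199 199 197 200 199 199 202 204 202 202 202 202 201 201 200 201 203 202 202 201 202 201 203 201 201 201 200 202 201 202 201 201 200 203 201 201 202 202 195]
 [203 202 203 201 202 201 201 203 202 202 202 201 202 200 201 201 202 200 201 200 200 201 202 200 203 201 202 203 202 200 201 201 200 201 202 201 201 203 194]]
side tip [351.6187 171.2894] side shoulder [359.2885 191.6322] side bush [349.9212 166.3232]
```

Kinematics, wrist camera and top camera agree to within 2 mm on the bore line, and the flared mouth takes up to about 9 mm. I advance slowly and watch the forces.

>>> {"name": "servo_tool", "arguments": {
  "moves": [
    [-0.2, 0, 0, 0, 1],
    [-0.5, 0, 0, 0, 1],
    [-0.8, 0, 0, 0, 1],
    [-1.1, 0, 0, 0, 1],
    [-1.4, 0, 0, 0, 1],
    [-1.7, 0, 0, 0, 1],
    [-1.9, 0, 0, 0, 1],
    [-2.0, 0, 0, 0, 1],
    [-2.0, 0, 0, 0, 1]
  ]
}}

```text
time: 13.57
tool_pos: [0.4305, -0.0481, 0.038]
ee_rot: [-3.142, -0.0, 1.679]
wrist_force: [-0.1, 0.6, -1.4]
width: 0.0173
finger_force: 30.0
```

>>> {"name": "servo_tool", "arguments": {
  "moves": [
    [-0.12, 0, 0, 0, 1],
    [-0.24, 0, 0, 0, 1],
    [-0.36, 0, 0, 0, 1],
    [-0.48, 0, 0, 0, 1],
    [-0.6, 0, 0, 0, 1],
    [-0.72, 0, 0, 0, 1],
    [-0.84, 0, 0, 0, 1],
    [-0.96, 0, 0, 0, 1],
    [-1.08, 0, 0, 0, 1],
    [-1.2, 0, 0, 0, 1]
  ]
}}

```text
time: 14.4
tool_pos: [0.4338, -0.0775, 0.038]
ee_rot: [3.142, -0.0, 1.681]
wrist_force: [-0.4, 0.1, -1.9]
width: 0.0173
finger_force: 30.0
```

```bash
cat >> h.py <<'E'
C=np.array([.4567,-.2856,0]);u=np.array([np.cos(np.radians(96.5)),np.sin(np.radians(96.5)),0])
def st(f):
    go(*(C+.215*u+[0,0,.0363]),96.3); o=robot.get_obs();print('s',(o['tool_pos']-C)@u,'lat',(o['tool_pos']-C)@[u[1],-u[0],0],'tau',np.round(o['wrist_torque'],2))
    snap('top',f);im=cv2.imread(f'pics/{f}.png');m=cv2.inRange(cv2.cvtColor(im,cv2.COLOR_BGR2HSV),(100,120,60),(125,255,255));m[:, :370]=0;m[:150]=0;m[260:]=0;m[:,435:]=0
    print('blue',cv2.minAreaRect(max(cv2.findContours(m,0,1)[0],key=cv2.contourArea)))
E
python3 -c "
from h import *
st('t7')"
```

```text
units [ 0.23 -0.03  0.07] turn -0.0 | tcp [ 0.4338 -0.0775  0.038 ] yaw 96.3 j [-0.31 -0.06  1.86  0.    1.34 -0.42] w 0.0173 f [-0.4  0.1 -1.9] 30.0 t 14.4
s 0.20931209324687078 lat 0.0007804050149790529 tau [0.01 0.06 0.  ]
blue ((411.40997314453125, 217.36996459960938), (22.910261154174805, 37.476661682128906), 81.8698959350586)
```

Tip is between the cheeks (s = +14 mm), the stand has not moved, and forces are small. I correct height and side offset slightly and go on.

>>> {"name": "servo_tool", "arguments": {
  "moves": [
    [0, -0.02, 0.03, 0, 1],
    [0, -0.03, 0.06, 0, 1],
    [-0.15, -0.03, 0.06, 0, 1],
    [-0.35, -0.03, 0.06, 0, 1],
    [-0.55, -0.03, 0.06, 0, 1],
    [-0.8, -0.03, 0.06, 0, 1],
    [-1.0, -0.03, 0.06, 0, 1],
    [-1.2, -0.03, 0.06, 0, 1],
    [-1.4, -0.03, 0.06, 0, 1],
    [-1.5, -0.03, 0.06, 0, 1]
  ]
}}

```text
time: 15.28
tool_pos: [0.4372, -0.1154, 0.0365]
ee_rot: [3.142, 0.0, 1.68]
wrist_force: [-0.2, -0.4, -1.4]
width: 0.0171
finger_force: 30.0
```

>>> {"name": "servo_tool", "arguments": {
  "moves": [
    [-0.1, 0, 0, 0, 1],
    [-0.2, 0, 0, 0, 1],
    [-0.3, 0, 0, 0, 1],
    [-0.4, 0, 0, 0, 1],
    [-0.5, 0, 0, 0, 1],
    [-0.6, 0, 0, 0, 1],
    [-0.7, 0, 0, 0, 1],
    [-0.8, 0, 0, 0, 1],
    [-0.9, 0, 0, 0, 1],
    [-1.0, 0, 0, 0, 1]
  ]
}}

```text
time: 16.12
tool_pos: [0.4399, -0.1397, 0.0365]
ee_rot: [3.142, -0.0, 1.681]
wrist_force: [0.4, -0.3, -0.2]
width: 0.017
finger_force: 30.0
```

```bash
python3 -c "
from h import *
st('t8')"
```

```text
units [ 2.72 -0.    0.01] turn -0.0 | tcp [ 0.4399 -0.1397  0.0365] yaw 96.3 j [-0.43 -0.01  1.82  0.    1.34 -0.54] w 0.017 f [ 0.4 -0.3 -0.2] 30.0 t 16.12
s 0.14689499689251256 lat -0.0001695554072521282 tau [-0.02  0.    0.01]
blue ((413.8846435546875, 217.07696533203125), (22.946426391601562, 32.74517059326172), 82.87498474121094)
```

>>> {"name": "servo_tool", "arguments": {
  "moves": [
    [-0.15, 0, 0, 0, 1],
    [-0.3, 0, 0, 0, 1],
    [-0.45, 0, 0, 0, 1],
    [-0.6, 0, 0, 0, 1],
    [-0.75, 0, 0, 0, 1],
    [-0.9, 0, 0, 0, 1],
    [-1.05, 0, 0, 0, 1],
    [-1.2, 0, 0, 0, 1],
    [-1.3, 0, 0, 0, 1],
    [-1.3, 0, 0, 0, 1]
  ]
}}

```text
time: 17.0
tool_pos: [0.4435, -0.1723, 0.0365]
ee_rot: [3.141, 0.0, 1.68]
wrist_force: [0.8, -0.2, -1.1]
width: 0.0171
finger_force: 30.0
```

>>> {"name": "servo_tool", "arguments": {
  "moves": [
    [0, 0, 0, 0, 1],
    [0, 0, 0, 0, 1],
    [0, 0, 0, 0, 1],
    [0, 0, 0, 0, 1]
  ]
}}

```text
time: 17.33
tool_pos: [0.4434, -0.1716, 0.0365]
ee_rot: [3.142, -0.0, 1.681]
wrist_force: [0.0, -0.2, 0.2]
width: 0.0174
finger_force: 30.0
```

```bash
python3 - <<'E'
from h import *
np.set_printoptions(linewidth=220)
st('t9')
im=cv2.imread('pics/t9.png');g=cv2.cvtColor(im,cv2.COLOR_BGR2GRAY)
for n,s in(('rim',-.052),('tip',-.080)): print(n,proj('t9',C+s*u+[0,0,.053]))
x,y=map(int,proj('t9',C-.08*u+[0,0,.053]));print(x-12,y-6);print(g[y-6:y+7,x-12:x+10])
for s in(.5,): pass
m=cv2.inRange(cv2.cvtColor(im,cv2.COLOR_BGR2HSV),(100,120,60),(125,255,255));m[:, :370]=0;m[:150]=0;m[260:]=0;m[:,435:]=0
b=np.argwhere(m);print('right end',[ (r,b[b[:,0]==r][:,1].max()) for r in range(206,226,4)])
m4=cv2.imread('pics/t6.png');m=cv2.inRange(cv2.cvtColor(m4,cv2.COLOR_BGR2HSV),(100,120,60),(125,255,255));m[:, :370]=0;m[:150]=0;m[260:]=0;m[:,435:]=0
b=np.argwhere(m);print('before',[ (r,b[b[:,0]==r][:,1].max()) for r in range(206,226,4)])
E
```

```text
units [ 4.01 -0.    0.01] turn 0.0 | tcp [ 0.4434 -0.1716  0.0365] yaw 96.3 j [-0.49  0.02  1.78  0.    1.34 -0.6 ] w 0.0174 f [ 0.  -0.2  0.2] 30.0 t 17.33
s 0.11481220964982351 lat -0.00032389436558985177 tau [0.01 0.06 0.03]
blue ((424.9148254394531, 218.5573272705078), (14.41384220123291, 25.00863265991211), 19.179006576538086)
rim [425.94964357 216.79875363]
tip [435.5819493  215.47081885]
423 209
[[ 86  87  88  85  86  82 114 180 208 204 205 203 203 204 203 204 203 203 204 203 205 204]
 [ 89  85  88  86  87  85 104 176 207 203 204 203 203 204 202 202 203 204 204 204 203 203]
 [ 90  88  85  85  85  87  87 173 213 207 206 204 203 203 204 204 204 203 203 202 203 204]
 [ 87  89  88  88  87  87  85 126 152 185 207 203 204 203 203 202 203 203 203 203 205 204]
 [ 89  88  88  87  87  86  88  86 108 177 209 207 204 205 204 204 203 203 204 202 204 204]
 [ 86  87  87  87  87  88  88  95 120 149 161 172 194 205 203 202 204 205 203 205 202 203]
 [ 87  87  87  89  87  89  87 103 142 152 147 154 174 198 203 203 203 204 202 204 205 205]
 [ 88  88  88  88  88  88  86 101 157 169 160 161 163 188 203 202 204 204 204 204 202 204]
 [ 89  86  88  89  88  86  85  88 141 152 139 171 192 197 203 204 203 203 202 202 203 203]
 [ 86  88  87  89  86  90  89  84 119 167 187 199 205 205 204 203 203 203 203 204 203 203]
 [ 88  89  89  88  90  91  87  85 112 180 208 205 204 203 203 202 203 205 202 203 204 203]
 [ 89  91  91  91  90  89  89  85 114 179 208 203 204 202 204 203 203 204 204 203 203 203]
 [ 89  88  88  88  91  91  89  86 105 177 207 203 203 201 204 203 203 202 203 204 205 203]]
right end [(206, np.int64(424)), (210, np.int64(428)), (214, np.int64(429)), (218, np.int64(430)), (222, np.int64(431))]
before [(206, np.int64(424)), (210, np.int64(428)), (214, np.int64(429)), (218, np.int64(430)), (222, np.int64(431))]
```

The tip shows at about (435,216), as predicted, roughly 28 mm past the far mouth. The stand has not moved and contact forces are near zero. I hand the job in.

```bash
python3 -c "
from h import *
print(robot.close_job())"
```

```text
the job is handed in; nothing more can be done
None
```

I handed the job in at about 17 s, but no pass/fail verdict came back: by my last measurements the stand is upright and released, the arbor is through both bushings with its tip about 28 mm past the far mouth and its shoulder about 33 mm short of the near one, it is held by the handle with near-zero force at the wrist, and the bottle, tin and jar were not approached.

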